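# Sort the mixed slide spares into their sample trays

## Task

The slide spares lying in front of the trays have got mixed up: put each of the five parts into the tray that holds a sample of its kind. One part to a bay, down flat on the bay's floor and the same way up as the sample; set them down, do not drop them. Leave the camera and the lens that lie among them where they are.

Things in the scene. Friction and masses are not known exactly. Their poses are not given: they have to be found in the camera images.
- carriage_1: linear-guide carriage: a steel block 61 mm long (its x) x 34 mm wide (its y) x 24 mm high with black end caps, four small tapped holes on top and a rail channel underneath, lying flat, about 0.18 kg. Origin at the centre of its underside, z up. Grip it across its 34 mm width. There are two alike, carriage_1 and carriage_2.
- carriage_2: linear-guide carriage: a steel block 61 mm long (its x) x 34 mm wide (its y) x 24 mm high with black end caps, four small tapped holes on top and a rail channel underneath, lying flat, about 0.18 kg. Origin at the centre of its underside, z up. Grip it across its 34 mm width. There are two alike, carriage_1 and carriage_2.
- bushing_1: flanged linear ball bushing, bright steel: a round barrel 32 mm in diameter standing on a round flange 54 mm in diameter and 8 mm thick, 42 mm high in all, with a 20 mm bore, standing flange down, about 0.16 kg. Origin at the centre of the flange's underside, z up. Grip it by the barrel, above the flange. There are two alike, bushing_1 and bushing_2.
- bushing_2: flanged linear ball bushing, bright steel: a round barrel 32 mm in diameter standing on a round flange 54 mm in diameter and 8 mm thick, 42 mm high in all, with a 20 mm bore, standing flange down, about 0.16 kg. Origin at the centre of the flange's underside, z up. Grip it by the barrel, above the flange. There are two alike, bushing_1 and bushing_2.
- support_1: shaft support, plain aluminium: a foot 60 (its x) x 20 (its y) x 10 mm high, an upright 30 (x) x 20 mm (y) on it rising to 51 mm, with a 20 mm bore along y and a clamping slot at the top; stands on its foot, about 0.09 kg. Origin at the centre of its underside, z up. Grip the upright across its 20 mm thickness. There is only one to sort.
- tray_carriage: fixed carriage tray: black floor 3 mm thick, bare metal rims and dividers 4 mm thick, tops 8 mm above the table. Two empty bays, each 86 (its x) x 84 mm (y) inside, centred at x 0, y +44 and y -44 mm; behind them one carriage fixed as the sample at x +79, lying flat along y, 24 mm high. Origin: on the table, under the middle of the wall between the bays; z up. Spans x -47 to +115, y -90 to +90 mm.
- tray_bushing: fixed bushing tray: black floor 3 mm thick, bare metal rims and dividers 4 mm thick, tops 8 mm above the table. Two empty bays, each 86 (its x) x 84 mm (y) inside, centred at x 0, y +44 and y -44 mm; behind them one bushing fixed as the sample at x +79, standing flange down, 42 mm high. Origin: on the table, under the middle of the wall between the bays; z up. Spans x -47 to +115, y -90 to +90 mm.
- tray_support: fixed support tray: black floor 3 mm thick, bare metal rims and dividers 4 mm thick, tops 8 mm above the table. Two empty bays, each 86 (its x) x 84 mm (y) inside, centred at x 0, y +44 and y -44 mm; behind them one support fixed as the sample at x +79, standing on its foot, 51 mm high. Origin: on the table, under the middle of the wall between the bays; z up. Spans x -47 to +115, y -90 to +90 mm.
- camera: small inspection camera with its lens on, lying among the parts; stays where it is: a bare aluminium body 29 x 29 mm and a black lens in line, 84 mm long in all (its x, from -45.5 mm to +38.5 mm), 29 mm high. Origin on the table under it, z up.
- lens: spare black camera lens standing on end among the parts, 34 mm in diameter and 45 mm high with a small thumb screw at its side (its +x, reaching 22 mm from the axis); stays where it is. Origin at the centre of its underside, z up.
There are look-alikes about, which are no part of the job. What is shaped like the carriage_2 but orange is not meant. Leave any green look-alike of the tray_carriage alone.

How it is judged (in metres and radians):
At the end, for the whole second after the job is handed in: Each part is alone in an empty bay of its kind's tray: within 30 mm of the bay's centre along each tray axis, within 2 mm of its floor's height, upright or flat within 0.05 rad, at rest; the camera and the lens within 20 mm of where they were ((((x of carriage_1 in the frame of tray_carriage between -0.03 and 0.03 m and y of carriage_1 in the frame of tray_carriage between 0.014 and 0.074 m and z of carriage_1 in the frame of tray_carriage between 0.001 and 0.005 m) and (x of carriage_2 in the frame of tray_carriage between -0.03 and 0.03 m and y of carriage_2 in the frame of tray_carriage between -0.074 and -0.014 m and z of carriage_2 in the frame of tray_carriage between 0.001 and 0.005 m)) or ((x of carriage_1 in the frame of tray_carriage between -0.03 and 0.03 m and y of carriage_1 in the frame of tray_carriage between -0.074 and -0.014 m and z of carriage_1 in the frame of tray_carriage between 0.001 and 0.005 m) and (x of carriage_2 in the frame of tray_carriage between -0.03 and 0.03 m and y of carriage_2 in the frame of tray_carriage between 0.014 and 0.074 m and z of carriage_2 in the frame of tray_carriage between 0.001 and 0.005 m))) and (((x of bushing_1 in the frame of tray_bushing between -0.03 and 0.03 m and y of bushing_1 in the frame of tray_bushing between 0.014 and 0.074 m and z of bushing_1 in the frame of tray_bushing between 0.001 and 0.005 m) and (x of bushing_2 in the frame of tray_bushing between -0.03 and 0.03 m and y of bushing_2 in the frame of tray_bushing between -0.074 and -0.014 m and z of bushing_2 in the frame of tray_bushing between 0.001 and 0.005 m)) or ((x of bushing_1 in the frame of tray_bushing between -0.03 and 0.03 m and y of bushing_1 in the frame of tray_bushing between -0.074 and -0.014 m and z of bushing_1 in the frame of tray_bushing between 0.001 and 0.005 m) and (x of bushing_2 in the frame of tray_bushing between -0.03 and 0.03 m and y of bushing_2 in the frame of tray_bushing between 0.014 and 0.074 m and z of bushing_2 in the frame of tray_bushing between 0.001 and 0.005 m))) and ((x of support_1 in the frame of tray_support between -0.03 and 0.03 m and y of support_1 in the frame of tray_support between 0.014 and 0.074 m and z of support_1 in the frame of tray_support between 0.001 and 0.005 m) or (x of support_1 in the frame of tray_support between -0.03 and 0.03 m and y of support_1 in the frame of tray_support between -0.074 and -0.014 m and z of support_1 in the frame of tray_support between 0.001 and 0.005 m)) and angle between each of carriage_1, carriage_2, bushing_1, bushing_2, support_1's own z axis and vertical below 0.05 rad and linear speed of each of carriage_1, carriage_2, bushing_1, bushing_2, support_1 below 0.01 m/s and distance of each of camera, lens from where it was at the start of the episode below 0.02 m); the robot touches nothing.
It fails at once if the camera or the lens among the parts is moved by more than 20 mm (distance of any of camera, lens from where it was at the start of the episode above 0.02 m).
It fails at once if a part is dropped or thrown: it moves at more than 0.6 m/s with no finger on it (a fall of about 2 cm) ((linear speed of carriage_1 above 0.6 m/s and contact force between carriage_1 and the fingers below 0.05 N) or (linear speed of carriage_2 above 0.6 m/s and contact force between carriage_2 and the fingers below 0.05 N) or (linear speed of bushing_1 above 0.6 m/s and contact force between bushing_1 and the fingers below 0.05 N) or (linear speed of bushing_2 above 0.6 m/s and contact force between bushing_2 and the fingers below 0.05 N) or (linear speed of support_1 above 0.6 m/s and contact force between support_1 and the fingers below 0.05 N)).
It also fails if it takes over 115 s, if anything falls off the work surface, if the arm or the gripper's body presses on something with over 40 N, if the wrist force passes 120 N, or if a joint passes its speed limit or range.

## Robot

A 6-joint arm with a two-finger parallel gripper is mounted at the origin on the work surface. World frame = base frame: x ahead of the robot, y to its left, z up, the work surface at z = 0. Lengths are in mm, angles in rad, forces in N, time in s.
With the tool pointing down it reaches from about 350 to 800 mm from the base axis. Payload 7.3 kg.
Tool frame: the origin (TCP) lies midway between the tips of the shut fingers; the grasp point (between the pads) lies 19 mm behind it; x points along the fingers, y is the direction in which the jaws open and shut, and the axes are right-handed (so a half turn about x gives the same grasp; the last joint's range is limited). The gripper opens to 85 mm and grips with 20 to 120 N. Pads are 22 mm wide; open, the fingers measure 114 mm over their backs; the gripper's body (76 mm by 85 mm) begins 54 mm behind the grasp point. The pads swing forward as they close: fully open they stand 13 mm farther back than shut.
Start: joints at [1.013, 0.342, 1.524, -0, 1.275, -0.146], TCP at [210.124, 481.137, 231.322] pointing down, gripper open.
Joint ranges: [-2.53, 2.53], [-0.77, 2.02], [0.04, 2.7], [-1, 4.14], [0.28, 2.66], [-3.11, 3.11]. Speed limits (rad/s): [2.57, 2.57, 3.14, 3.14, 3.14, 3.14].

## Interface

Orientations are given as a 3x3 rotation matrix whose columns are the frame's x, y, z axes.
In Python, from cell import r, get_image, job_done gives the robot as it stands.
- The arm moves only by the tool play_rows, never from a script. Its argument "series" is a list of rows, each an object with "offset": the shift along the tool's x, y, z in cm, a list of three; "dr": the turn, a rotation vector about the tool's x, y, z in rad, a list of three. In form: [{"offset": [tx, ty, tz], "dr": [ax, ay, az]}, ...]. A call has 1 to 10 rows; each row is the pose to reach, as a shift and turn from the pose commanded when the call began, along the tool's axes at that moment; what a row does not reach only later rows make up. A row lasts 1/8 s, in which the tool goes at most 62.5 mm and 10.7 degrees, less where a joint would pass 70% of its speed; a pose out of reach is approached as far as the arm can. A call with a gripper value outside its range is refused whole. "gripper" is the closure in counts, from 0 (fully open) to 255 (shut), set as the call begins (left out, the last holds). The fingers move at their own pace and stop on an object; "squeeze" is the grip in N (left out, the last holds). Time passes only in rows, so rows that repeat a pose let the fingers close. It gives the time, the measured TCP pose, the force and the opening at its end, in the units of the state.
- r.state(): the state, without advancing time (a new reading comes with each control period).
- get_image(name): name is "scene" or "top"; returns a dict with "frame" (400x640x3 uint8, red, green, blue), "range_z" (400x640 float32, mm along the optical axis (not along the pixel's ray), 0 where there is no reading), "fov_y" (degrees; the focal length in pixels is half the picture's height over the tangent of half this angle, whatever the lens; pixels are square), "cx", "cy" (the principal point, pixels), "k1" (the pictures are not rectified: a ray, as slopes to the right and down, at radius r is drawn at 1 + k1 r^2 times it, then the intrinsics apply), "view" (4x4, takes a point from world to camera coordinates). Camera axes: x right, y up, looking along -z (the intrinsics and any distortion apply to the point x, -y, -z); pixel columns grow to the right and rows downward; lengths in mm; the calibration is good to about 2 mm. A picture is of the moment at which its call begins.
- job_done(): hands the job in, once; it reports no verdict.
The state is a dict: "clock": time; "q": joint angles; "joint_vel": joint speeds; "joint_torque": joint torques, N m; "ee_pos": TCP position; "tcp_rot": TCP orientation; "ft_force": force on the tool from outside, world axes, zero at the start; "moment": the same for the moment, N m; "opening": opening from 0.0 (shut) to 1.0 (fully open).
Only numpy, scipy, OpenCV 4.12 (cv2) and the standard library are available. Lean on these libraries where they do the work, as an engineer would, in place of code of your own. Each camera call takes 0.05 s, during which the arm holds its last target.

## Working session

There is one attempt and no reset: what is moved stays moved. The work goes in short steps, Python scripts to look and compute and a tool call to move; the robot and the scene stay as the last step left them, time stands still between calls to the robot, and variables do not carry over. Pictures are saved under pics/ and viewed, and the job is handed in when it is done.

Besides the shell and the picture viewer there is one more tool, called after ">>>" by a JSON object that holds its "api" and its "payload". play_rows: Moves the arm, as the interface text tells. Its arguments: {"type":"object","properties":{"series":{"type":"array"},"gripper":{"type":"number"},"squeeze":{"type":"number"}},"required":["series"]}

```bash
mkdir -p pics; cat > h.py <<'E'
import numpy as np,cv2
from cell import r,get_image,job_done
def K(d):
    f=200/np.tan(np.radians(d['fov_y'])/2); return np.array([[f,0,d['cx']],[0,f,d['cy']],[0,0,1.]])
def und(d,uv):
    uv=np.asarray(uv,float).reshape(-1,1,2)
    return cv2.undistortPoints(uv,K(d),np.array([d['k1'],0,0,0,0.])).reshape(-1,2)
def onplane(d,uv,z):
    s=und(d,uv); V=np.array(d['view']); R=V[:3,:3]; c=-R.T@V[:3,3]
    rays=np.c_[s[:,0],-s[:,1],-np.ones(len(s))]@R
    t=(z-c[2])/rays[:,2]; return c+rays*t[:,None]
def cloud(d):
    h,w=d['range_z'].shape; vv,uu=np.mgrid[:h,:w]
    s=und(d,np.c_[uu.ravel(),vv.ravel()].astype(float)); V=np.array(d['view']); R=V[:3,:3]; c=-R.T@V[:3,3]
    Z=d['range_z'].ravel()
    P=(np.c_[s[:,0],-s[:,1],-np.ones(len(s))]*Z[:,None])@R+c
    P[Z<=0]=np.nan
    return P.reshape(h,w,3)
def save(n,im): cv2.imwrite('pics/'+n,im[:,:,::-1])
E
python3 - <<'E'
from h import *
for n in('scene','top'):
    d=get_image(n); save(n+'0.png',d['frame']); print(n,d['fov_y'],d['cx'],d['cy'],d['k1'],np.linalg.inv(d['view'])[:3].round(2).tolist())
    np.save(n+'0.npy',d,allow_pickle=True)
print(r.state())
E
```

```text
scene 45.04634373869656 316.20820705565234 190.56107277249959 -0.10998999182366266 [[-0.54, -0.62, 0.57, 1519.81], [0.84, -0.38, 0.38, 891.61], [-0.02, 0.69, 0.73, 1315.86]]
top 45.05340743851243 315.8467577680838 200.32123937616788 -0.043287984431406655 [[-0.12, 0.97, -0.2, 221.78], [-0.99, -0.12, 0.03, 238.04], [0.0, 0.21, 0.98, 1461.01]]
{'clock': 0.1, 'q': array([ 1.01298052e+00,  3.42643481e-01,  1.52490750e+00, -1.86281080e-06,
        1.27542341e+00, -1.45996060e-01]), 'joint_vel': array([-0.00115591, -0.00174047, -0.00226194, -0.0003932 ,  0.00064918,
       -0.0003398 ]), 'joint_torque': array([ 2.27643322e-03, -4.34446549e+01, -2.46492863e+01, -1.22783545e-04,
        4.63383039e-03,  2.03366830e-05]), 'ee_pos': array([209.93236227, 480.80923198, 230.70531434]), 'tcp_rot': array([[-7.29889285e-04,  4.00276600e-01,  9.16394080e-01],
       [-1.17322803e-03,  9.16393351e-01, -4.00277216e-01],
       [-9.99999045e-01, -1.36729728e-03, -1.99249959e-04]]), 'ft_force': array([-0.3264305 , -0.61902726,  0.20283116]), 'moment': array([-0.00851754, -0.0036108 ,  0.01589201]), 'opening': 0.995083572950332}
```

View pics/top0.png

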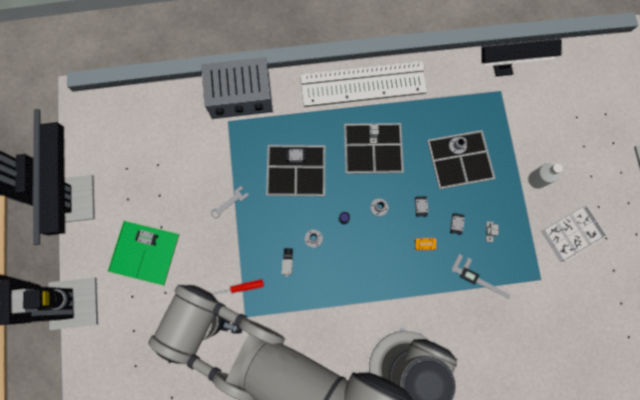

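View pics/scene0.png

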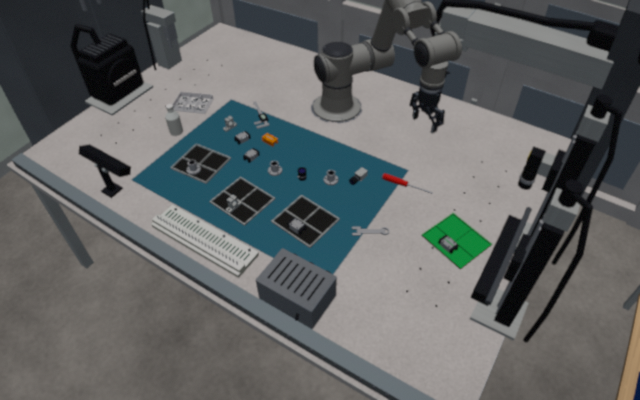

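The top view shows the trays at (296,170) carriage, (374,148) support and (461,158) bushing. The parts are carriages at (421,206) and (457,224), bushings at (380,207) and (314,239), and the support at (492,231). The lens is at (344,217) and the camera at (288,262). The look-alikes are the orange block at (426,244) and the green tray at (145,252). I'll confirm these enlarged and measure them.

```bash
python3 - <<'E'
from h import *
d=np.load('top0.npy',allow_pickle=True).item()
im=d['frame'][115:285,255:525]; save('crop0.png',cv2.resize(im,None,fx=2.9,fy=2.9,interpolation=cv2.INTER_CUBIC))
P=cloud(d); 
print('table z',np.nanmedian(P[180:280,260:510,2]))
print('table pts',P[250,350],P[200,250], P[280,500])
m=(P[:,:,2]>10)&(P[:,:,0]>150); m[:115]=0;m[290:]=0;m[:,:240]=0;m[:,530:]=0
n,l,st,c=cv2.connectedComponentsWithStats(m.astype(np.uint8))
for i in range(1,n):
    if st[i,4]<15: continue
    q=P[l==i]; print(c[i].round(1),st[i,4],'med',np.median(q,0).round(1),'zmax',np.percentile(q[:,2],[50,90,99]).round(1),'box',cv2.minAreaRect(q[:,:2].astype(np.float32)))
E
```

```text
table z 0.9102330387489701
table pts [361.02211182 113.64165393   4.84246273] [551.88149539 399.80390486   1.43748532] [ 216.32355911 -323.79773614    1.84662765]
[373.1 132.9] 141 med [706.8  -4.1  46.7] zmax [46.7 56.4 59.3] box ((715.278564453125, -5.7093095779418945), (21.89090347290039, 70.29370880126953), 86.86285400390625)
[458.3 144.5] 199 med [ 644.  -264.6   21.9] zmax [21.9 45.5 49.8] box ((645.5668334960938, -264.9949035644531), (51.190528869628906, 45.94365310668945), 37.22453308105469)
[295.5 155.1] 228 med [670.9 243.9  26.1] zmax [26.1 30.2 34. ] box ((673.1942749023438, 243.73353576660156), (59.55476379394531, 35.277610778808594), 83.24075317382812)
[421.1 205.8] 242 med [ 466.6 -117.9   23.6] zmax [23.6 27.1 28.7] box ((467.09130859375, -119.31752014160156), (36.34001159667969, 61.17546844482422), 81.62787628173828)
[379.1 205.9] 116 med [480.2  10.6  35.5] zmax [35.5 44.1 48.9] box ((484.7198791503906, 9.730266571044922), (40.82504653930664, 49.888362884521484), 1.268021821975708)
[343.6 217.5] 123 med [456.3 122.6  41.1] zmax [41.1 46.4 48.5] box ((457.7568359375,
[... 578 characters left out ...]
4860229492188)
[425.1 243.8] 238 med [ 350.1 -111.7   23.6] zmax [23.6 27.1 30.1] box ((351.1884460449219, -111.84921264648438), (61.96843338012695, 34.24898147583008), 82.9310302734375)
[286.7 261.6] 271 med [346.8 306.4  27. ] zmax [27.  31.5 35.3] box ((346.8912353515625, 306.9327697753906), (29.15464973449707, 82.79656982421875), 80.04633331298828)
[469.3 274.7] 146 med [ 243.2 -229.7   13.4] zmax [13.4 16.5 18.2] box ((243.08441162109375, -229.41226196289062), (50.504127502441406, 33.47666931152344), 49.061641693115234)
[251.8 284.9] 187 med [291.7 414.7  22.9] zmax [22.9 28.1 30.5] box ((291.9991760253906, 417.99066162109375), (25.189119338989258, 68.79728698730469), 3.631180763244629)
```

View pics/crop0.png

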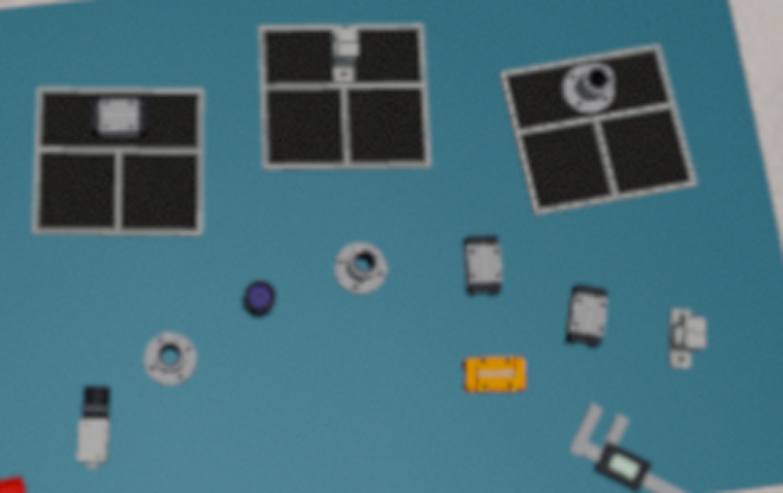

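```bash
cat > m.py <<'E'
from h import *
d=np.load('top0.npy',allow_pickle=True).item(); im=d['frame']; P=cloud(d)
hsv=cv2.cvtColor(im,cv2.COLOR_RGB2HSV)
b=hsv[250,350]; print('teal',b)
teal=(abs(hsv[:,:,0].astype(int)-int(b[0]))<8)&(hsv[:,:,1]>110)
m=(~teal).astype(np.uint8); m[:100]=0;m[290:]=0;m[:,:255]=0;m[:,512:]=0
cs,_=cv2.findContours(m,cv2.RETR_EXTERNAL,cv2.CHAIN_APPROX_NONE)
for c in cs:
    a=cv2.contourArea(c)
    if a<80 or a>6000: continue
    q=c.reshape(-1,2).astype(float)
    z=8 if a>1500 else {0:8}.get(0)
    w=onplane(d,q,z)[:,:2].astype(np.float32)
    (cx,cy),rad=cv2.minEnclosingCircle(w)
    print('px',q.mean(0).round(),'A',a,'rect',np.round(np.hstack(cv2.minAreaRect(w)),1),'circ',round(cx,1),round(cy,1),round(rad,1))
for u,v in [(421,206),(457,224),(492,231)]:
    s=P[v-14:v+15,u-12:u+13].reshape(-1,3); t=s[s[:,2]>(18 if u<480 else 30)]
    print(u,v,'top',t.mean(0).round(1),np.round(np.hstack(cv2.minAreaRect(t[:,:2].astype(np.float32))),1))
E
python3 m.py
```

```text
teal [ 97 127 145]
px [259. 284.] A 89.5 rect [294.2 394.7  26.9  32.5  84.3] circ 294.2 397.3 19.1
px [476. 278.] A 578.5 rect [ 219.5 -255.3  187.7  100.1   50.2] circ 235.9 -268.9 94.8
px [287. 263.] A 272.0 rect [346.3 306.3  37.9  87.1  78.2] circ 346.5 307.6 43.5
px [425. 244.] A 295.5 rect [ 352.6 -115.7   70.6   45.6   83. ] circ 351.2 -114.5 38.9
px [313. 238.] A 296.5 rect [409.6 219.7  58.1  60.2  38.1] circ 409.7 219.9 31.4
px [491. 231.] A 219.0 rect [ 363.8 -324.    40.3   65.8   79. ] circ 364.8 -320.6 34.1
px [457. 223.] A 226.0 rect [ 401.8 -222.8   43.1   59.4   79.5] circ 401.4 -222.7 33.1
px [344. 217.] A 85.0 rect [461.5 118.8  32.6  32.9  37.3] circ 463.1 118.5 18.9
px [379. 207.] A 274.5 rect [482.    8.2  58.7  57.9  37. ] circ 481.4 7.5 30.8
px [421. 206.] A 222.0 rect [ 468.5 -123.2   40.3   57.8   80.7] circ 468.5 -123.1 32.3
px [296. 170.] A 3057.5 rect [629.8 249.9 186.6 168.2  83.1] circ 630.0 248.6 122.2
px [461. 159.] A 2931.0 rect [ 603.4 -271.9  169.6  187.5    3.7] circ 602.3 -272.0 122.4
px [373. 148.] A 2929.0 rect [673.   -2.6 187.6 169.4  83.8] circ 673.5 -1.8 122.8
px [509. 119.] A 177.5 rect [ 712.8 -443.5   29.6  144.2   78. ] circ 711.4 -450.3 72.5
px [334. 105.] A 1430.0 rect [814.7  90.2 536.7  61.8  83.2] circ 821.7 89.4 269.4
421 206 top [ 467.  -119.2   23.9] [ 467.7 -120.1   35.3   60.5   83.9]
457 224 top [ 398.4 -219.7   23.6] [ 399.3 -220.1   36.7   61.7   72.1]
492 231 top [ 364.5 -313.9   48. ] [ 365.8 -315.9   24.2   33.3   80.8]
```

```bash
cat > p.py <<'E'
import sys,json
from h import *
from scipy.spatial.transform import Rotation as Ro
s=r.state(); R=np.array(s['tcp_rot']); p=np.array(s['ee_pos'])
print('t',round(s['clock'],2),p.round(1),'phi',round(float(np.degrees(np.arctan2(R[1,1],R[0,1]))),1),'open',round(s['opening'],3),'F',s['ft_force'].round(1))
a=np.array(sys.argv[1:],float).reshape(-1,4) if len(sys.argv)>1 else []
for x,y,z,f in a:
    c,n=np.cos(np.radians(f)),np.sin(np.radians(f)); T=np.array([[0,c,n],[0,n,-c],[-1,0,0.]])
    print([x,y,z,f],'offset',(R.T@(np.array([x,y,z])-p)/10).round(2),'dr',Ro.from_matrix(R.T@T).as_rotvec().round(3))
E
python3 p.py 409.6 219.8 120 85  409.6 219.8 60 85  409.6 219.8 12 85
```

```text
t 0.1 [209.9 480.8 230.7] phi 66.4 open 0.995 F [-0.3 -0.6  0.2]
[np.float64(409.6), np.float64(219.8), np.float64(120.0), np.float64(85.0)] offset [ 11.09 -15.91  28.75] dr [-0.325 -0.     0.001]
[np.float64(409.6), np.float64(219.8), np.float64(60.0), np.float64(85.0)] offset [ 17.09 -15.9   28.75] dr [-0.325 -0.     0.001]
[np.float64(409.6), np.float64(219.8), np.float64(12.0), np.float64(85.0)] offset [ 21.89 -15.9   28.75] dr [-0.325 -0.     0.001]
```

>>> {"api": "play_rows", "payload": {"series": [{"offset": [11.1, -15.9, 28.75], "dr": [-0.325, 0, 0]}, {"offset": [11.1, -15.9, 28.75], "dr": [-0.325, 0, 0]}, {"offset": [11.1, -15.9, 28.75], "dr": [-0.325, 0, 0]}, {"offset": [11.1, -15.9, 28.75], "dr": [-0.325, 0, 0]}, {"offset": [11.1, -15.9, 28.75], "dr": [-0.325, 0, 0]}, {"offset": [11.1, -15.9, 28.75], "dr": [-0.325, 0, 0]}, {"offset": [11.1, -15.9, 28.75], "dr": [-0.325, 0, 0]}, {"offset": [11.1, -15.9, 28.75], "dr": [-0.325, 0, 0]}, {"offset": [11.1, -15.9, 28.75], "dr": [-0.325, 0, 0]}], "gripper": 60, "squeeze": 40}}

```text
clock: 1.23
ee_pos: [409.5, 221.3, 120.7]
tcp_rot: [[0.0, 0.085, 0.996], [0.0, 0.996, -0.085], [-1.0, 0.0, 0.0]]
ft_force: [-0.7, 1.0, 0.1]
opening: 0.767
```

```bash
python3 p.py 409.6 219.8 12 85; python3 - <<'E'
from h import *
d=get_image('scene'); uv=(330,175)
save('s1.png',cv2.resize(d['frame'][100:230,240:420],None,fx=4,fy=4,interpolation=cv2.INTER_CUBIC))
E
```

```text
t 1.23 [409.5 221.3 120.7] phi 85.1 open 0.767 F [-0.7  1.   0.1]
[np.float64(409.6), np.float64(219.8), np.float64(12.0), np.float64(85.0)] offset [10.87 -0.15  0.02] dr [ 0.002  0.    -0.   ]
```

View pics/s1.png

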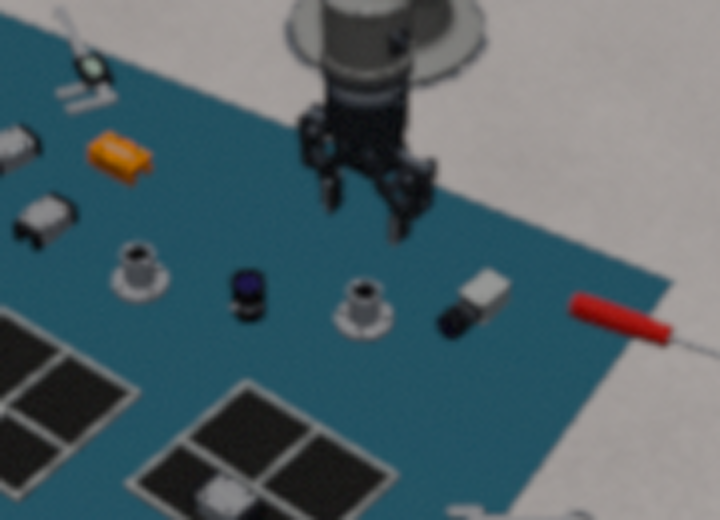

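The fingers straddle bushing_2, at crop (363,308). Descending and gripping.

>>> {"api": "play_rows", "payload": {"series": [{"offset": [4, 0, 0], "dr": [0, 0, 0]}, {"offset": [7, 0, 0], "dr": [0, 0, 0]}, {"offset": [9, 0, 0], "dr": [0, 0, 0]}, {"offset": [10.1, 0, 0], "dr": [0, 0, 0]}, {"offset": [10.6, 0, 0], "dr": [0, 0, 0]}, {"offset": [10.6, 0, 0], "dr": [0, 0, 0]}]}}

```text
clock: 2.02
ee_pos: [410.1, 220.6, 14.6]
tcp_rot: [[0.001, 0.086, 0.996], [0.0, 0.996, -0.086], [-1.0, 0.0, 0.001]]
ft_force: [-1.0, -0.2, -0.4]
opening: 0.765
```

>>> {"api": "play_rows", "payload": {"series": [{"offset": [0, 0, 0], "dr": [0, 0, 0]}, {"offset": [0, 0, 0], "dr": [0, 0, 0]}, {"offset": [0, 0, 0], "dr": [0, 0, 0]}, {"offset": [0, 0, 0], "dr": [0, 0, 0]}, {"offset": [0, 0, 0], "dr": [0, 0, 0]}, {"offset": [0, 0, 0], "dr": [0, 0, 0]}], "gripper": 255}}

```text
clock: 2.78
ee_pos: [410.4, 220.5, 15.0]
tcp_rot: [[0.001, 0.087, 0.996], [0.001, 0.996, -0.087], [-1.0, 0.001, 0.001]]
ft_force: [-0.7, -0.0, 5.8]
opening: 0.361
```

```bash
python3 p.py 409.6 219.8 120 93.7 566.3 -230.3 120 93.7 571.9 -318.1 120 93.7
```

```text
t 2.77 [410.4 220.5  15. ] phi 85.0 open 0.361 F [-0.7 -0.   5.8]
[np.float64(409.6), np.float64(219.8), np.float64(120.0), np.float64(93.7)] offset [-10.5   -0.07  -0.06] dr [-0.151  0.001 -0.001]
[np.float64(566.3), np.float64(-230.3), np.float64(120.0), np.float64(93.7)] offset [-10.5  -43.55  19.46] dr [-0.151  0.001 -0.001]
[np.float64(571.9), np.float64(-318.1), np.float64(120.0), np.float64(93.7)] offset [-10.5  -52.25  20.78] dr [-0.151  0.001 -0.001]
```

>>> {"api": "play_rows", "payload": {"series": [{"offset": [-2, 0, 0], "dr": [0, 0, 0]}, {"offset": [-6, 0, 0], "dr": [0, 0, 0]}, {"offset": [-10.5, -2, 0.5], "dr": [0, 0, 0]}, {"offset": [-10.5, -6, 2.4], "dr": [-0.03, 0, 0]}, {"offset": [-10.5, -11, 4.4], "dr": [-0.05, 0, 0]}, {"offset": [-10.5, -16, 6.4], "dr": [-0.07, 0, 0]}, {"offset": [-10.5, -21, 8.4], "dr": [-0.09, 0, 0]}, {"offset": [-10.5, -26, 10.4], "dr": [-0.11, 0, 0]}, {"offset": [-10.5, -31, 12.4], "dr": [-0.13, 0, 0]}, {"offset": [-10.5, -36, 14.4], "dr": [-0.15, 0, 0]}]}}

```text
clock: 4.03
ee_pos: [522.2, -152.5, 119.1]
tcp_rot: [[-0.0, -0.063, 0.998], [0.0, 0.998, 0.063], [-1.0, 0.0, -0.0]]
ft_force: [0.7, 0.8, -2.3]
opening: 0.364
```

```bash
python3 p.py 571.9 -318.1 120 93.7 571.9 -318.1 18.5 93.7
```

```text
t 4.03 [ 522.2 -152.5  119.1] phi 93.6 open 0.364 F [ 0.7  0.8 -2.3]
[np.float64(571.9), np.float64(-318.1), np.float64(120.0), np.float64(93.7)] offset [ -0.1  -16.84   3.91] dr [-0.001 -0.    -0.   ]
[np.float64(571.9), np.float64(-318.1), np.float64(18.5), np.float64(93.7)] offset [ 10.05 -16.85   3.91] dr [-0.001 -0.    -0.   ]
```

>>> {"api": "play_rows", "payload": {"series": [{"offset": [0, -5, 1.2], "dr": [0, 0, 0]}, {"offset": [0, -10, 2.3], "dr": [0, 0, 0]}, {"offset": [0, -14, 3.3], "dr": [0, 0, 0]}, {"offset": [0, -16, 3.7], "dr": [0, 0, 0]}, {"offset": [0, -16.6, 3.9], "dr": [0, 0, 0]}, {"offset": [0, -16.6, 3.9], "dr": [0, 0, 0]}, {"offset": [2, -16.6, 3.9], "dr": [0, 0, 0]}, {"offset": [4, -16.6, 3.9], "dr": [0, 0, 0]}, {"offset": [4, -16.6, 3.9], "dr": [0, 0, 0]}]}}

```text
clock: 5.15
ee_pos: [570.6, -312.0, 77.8]
tcp_rot: [[-0.003, -0.064, 0.998], [0.003, 0.998, 0.064], [-1.0, 0.003, -0.003]]
ft_force: [-1.2, 0.9, -2.8]
opening: 0.361
```

```bash
python3 p.py 571.9 -318.1 18.5 93.7; python3 - <<'E'
from h import *
d=get_image('scene')
save('s2.png',cv2.resize(d['frame'][60:230,110:310],None,fx=4,fy=3.5,interpolation=cv2.INTER_CUBIC))
E
```

```text
t 5.15 [ 570.6 -312.    77.8] phi 93.7 open 0.361 F [-1.2  0.9 -2.8]
[np.float64(571.9), np.float64(-318.1), np.float64(18.5), np.float64(93.7)] offset [ 5.93 -0.64  0.11] dr [-0.    -0.003 -0.003]
```

View pics/s2.png

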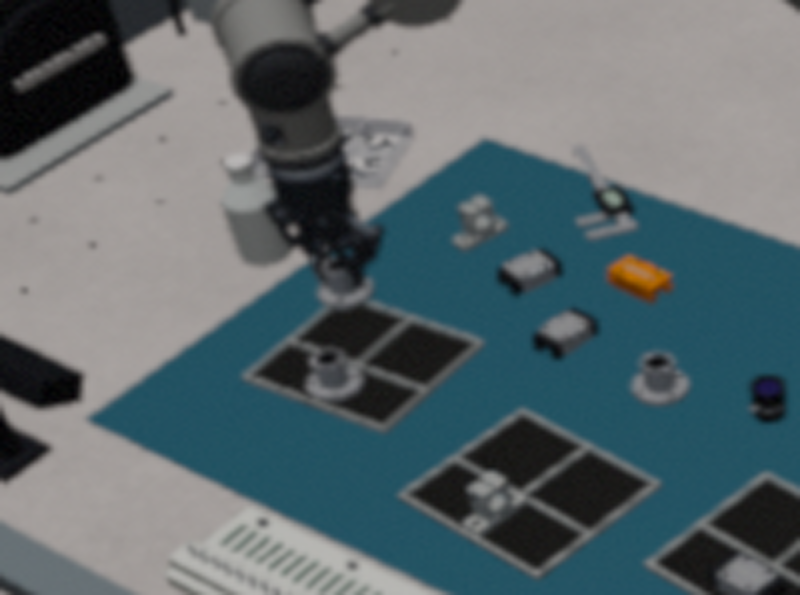

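The bushing is held over the near-left bay of the bushing tray. Lowering it.

>>> {"api": "play_rows", "payload": {"series": [{"offset": [2, -0.4, 0.1], "dr": [0, 0, 0]}, {"offset": [4, -0.6, 0.1], "dr": [0, 0, 0]}, {"offset": [5, -0.6, 0.1], "dr": [0, 0, 0]}, {"offset": [5.5, -0.6, 0.1], "dr": [0, 0, 0]}, {"offset": [5.8, -0.6, 0.1], "dr": [0, 0, 0]}, {"offset": [5.8, -0.6, 0.1], "dr": [0, 0, 0]}]}}

```text
clock: 5.95
ee_pos: [573.2, -320.0, 21.5]
tcp_rot: [[0.0, -0.063, 0.998], [-0.0, 0.998, 0.063], [-1.0, -0.0, 0.0]]
ft_force: [0.3, 0.2, -2.0]
opening: 0.353
```

>>> {"api": "play_rows", "payload": {"series": [{"offset": [0.15, 0, 0], "dr": [0, 0, 0]}, {"offset": [0.3, 0, 0], "dr": [0, 0, 0]}, {"offset": [0.35, 0, 0], "dr": [0, 0, 0]}, {"offset": [0.35, 0, 0], "dr": [0, 0, 0]}]}}

```text
clock: 6.45
ee_pos: [573.1, -319.9, 18.1]
tcp_rot: [[0.0, -0.063, 0.998], [-0.0, 0.998, 0.063], [-1.0, -0.0, 0.0]]
ft_force: [-0.5, 0.5, 0.2]
opening: 0.361
```

>>> {"api": "play_rows", "payload": {"series": [{"offset": [0, 0, 0], "dr": [0, 0, 0]}, {"offset": [0, 0, 0], "dr": [0, 0, 0]}, {"offset": [0, 0, 0], "dr": [0, 0, 0]}, {"offset": [-1.5, 0, 0], "dr": [0, 0, 0]}, {"offset": [-5, 0, 0], "dr": [0, 0, 0]}, {"offset": [-10, 0, 0], "dr": [0, 0, 0]}, {"offset": [-10, 0, 0], "dr": [0, 0, 0]}], "gripper": 110}}

```text
clock: 7.32
ee_pos: [575.4, -321.6, 124.0]
tcp_rot: [[0.009, -0.063, 0.998], [-0.006, 0.998, 0.063], [-1.0, -0.007, 0.008]]
ft_force: [0.2, 0.4, -0.0]
opening: 0.566
```

```bash
python3 p.py 481.5 8 120 93.7 481.5 8 14.5 93.7; python3 - <<'E'
from h import *
d=get_image('scene')
save('s3.png',cv2.resize(d['frame'][60:230,110:310],None,fx=4,fy=3.5,interpolation=cv2.INTER_CUBIC))
E
```

```text
t 7.33 [ 575.4 -321.6  124. ] phi 93.6 open 0.566 F [ 0.2  0.4 -0. ]
[np.float64(481.5), np.float64(8.0), np.float64(120.0), np.float64(93.7)] offset [ 0.11 33.49 -7.29] dr [-0.001  0.008  0.007]
[np.float64(481.5), np.float64(8.0), np.float64(14.5), np.float64(93.7)] offset [10.66 33.56 -7.38] dr [-0.001  0.008  0.007]
```

View pics/s3.png

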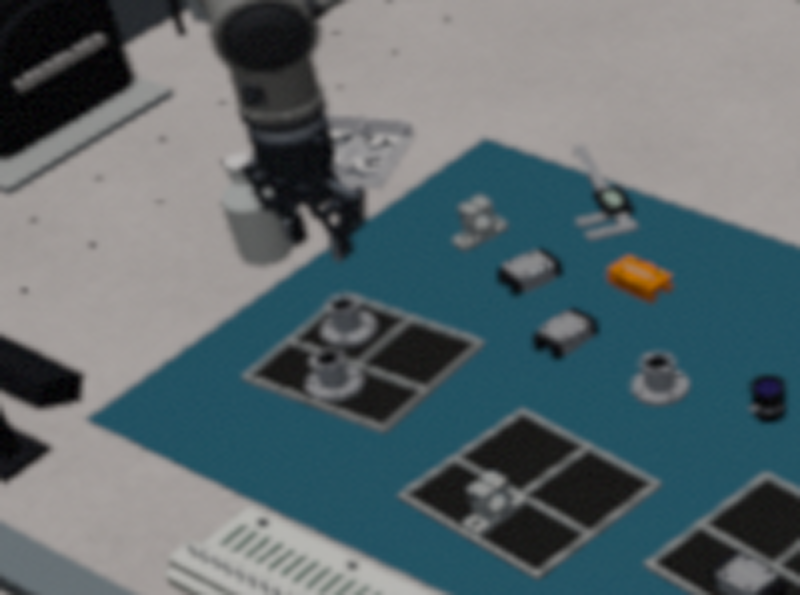

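Bushing_2 stands in the bay at crop (347,325). Next is bushing_1.

>>> {"api": "play_rows", "payload": {"series": [{"offset": [0, 4, -0.9], "dr": [0, 0, 0]}, {"offset": [0, 10, -2.1], "dr": [0, 0, 0]}, {"offset": [0, 16, -3.4], "dr": [0, 0, 0]}, {"offset": [0, 22, -4.7], "dr": [0, 0, 0]}, {"offset": [0, 27, -5.8], "dr": [0, 0, 0]}, {"offset": [0, 31, -6.6], "dr": [0, 0, 0]}, {"offset": [0, 33, -7.1], "dr": [0, 0, 0]}, {"offset": [0, 33.3, -7.1], "dr": [0, 0, 0]}, {"offset": [0, 33.3, -7.1], "dr": [0, 0, 0]}, {"offset": [0, 33.3, -7.1], "dr": [0, 0, 0]}], "gripper": 60}}

```text
clock: 8.62
ee_pos: [481.4, 7.1, 117.6]
tcp_rot: [[-0.0, -0.062, 0.998], [-0.0, 0.998, 0.062], [-1.0, -0.0, -0.0]]
ft_force: [-0.4, 0.2, -0.8]
opening: 0.767
```

```bash
python3 p.py 481.5 8 15 93.7
```

```text
t 8.62 [481.4   7.1 117.6] phi 93.6 open 0.767 F [-0.4  0.2 -0.8]
[np.float64(481.5), np.float64(8.0), np.float64(15.0), np.float64(93.7)] offset [10.26  0.09  0.02] dr [-0.002 -0.     0.   ]
```

>>> {"api": "play_rows", "payload": {"series": [{"offset": [4, 0.1, 0], "dr": [0, 0, 0]}, {"offset": [7, 0.1, 0], "dr": [0, 0, 0]}, {"offset": [9, 0.1, 0], "dr": [0, 0, 0]}, {"offset": [9.9, 0.1, 0], "dr": [0, 0, 0]}, {"offset": [10.1, 0.1, 0], "dr": [0, 0, 0]}, {"offset": [10.1, 0.1, 0], "dr": [0, 0, 0]}]}}

```text
clock: 9.38
ee_pos: [481.5, 8.7, 17.3]
tcp_rot: [[0.001, -0.063, 0.998], [-0.0, 0.998, 0.063], [-1.0, -0.0, 0.001]]
ft_force: [0.1, 0.5, 0.3]
opening: 0.763
```

>>> {"api": "play_rows", "payload": {"series": [{"offset": [0, 0, 0], "dr": [0, 0, 0]}, {"offset": [0, 0, 0], "dr": [0, 0, 0]}, {"offset": [0, 0, 0], "dr": [0, 0, 0]}, {"offset": [0, 0, 0], "dr": [0, 0, 0]}, {"offset": [0, 0, 0], "dr": [0, 0, 0]}, {"offset": [0, 0, 0], "dr": [0, 0, 0]}], "gripper": 255}}

```text
clock: 10.12
ee_pos: [481.4, 9.0, 17.5]
tcp_rot: [[0.001, -0.063, 0.998], [-0.0, 0.998, 0.063], [-1.0, -0.0, 0.001]]
ft_force: [-2.1, -0.0, 5.6]
opening: 0.361
```

```bash
python3 p.py 566.3 -230.3 115 93.7
```

```text
t 10.12 [481.4   9.   17.5] phi 93.6 open 0.361 F [-2.1 -0.   5.6]
[np.float64(566.3), np.float64(-230.3), np.float64(115.0), np.float64(93.7)] offset [ -9.73 -24.42   6.97] dr [-0.001  0.001  0.   ]
```

>>> {"api": "play_rows", "payload": {"series": [{"offset": [-2, 0, 0], "dr": [0, 0, 0]}, {"offset": [-6, 0, 0], "dr": [0, 0, 0]}, {"offset": [-9.7, -2, 0.6], "dr": [0, 0, 0]}, {"offset": [-9.7, -7, 2], "dr": [0, 0, 0]}, {"offset": [-9.7, -12, 3.4], "dr": [0, 0, 0]}, {"offset": [-9.7, -17, 4.9], "dr": [0, 0, 0]}, {"offset": [-9.7, -21, 6], "dr": [0, 0, 0]}, {"offset": [-9.7, -23.5, 6.7], "dr": [0, 0, 0]}, {"offset": [-9.7, -24.4, 7], "dr": [0, 0, 0]}, {"offset": [-9.7, -24.4, 7], "dr": [0, 0, 0]}]}}

```text
clock: 11.38
ee_pos: [566.0, -229.8, 113.4]
tcp_rot: [[-0.001, -0.063, 0.998], [0.001, 0.998, 0.063], [-1.0, 0.001, -0.001]]
ft_force: [-0.3, 0.9, -0.7]
opening: 0.357
```

```bash
python3 p.py 566.3 -230.3 20.5 93.7
```

```text
t 11.38 [ 566.  -229.8  113.4] phi 93.6 open 0.357 F [-0.3  0.9 -0.7]
[np.float64(566.3), np.float64(-230.3), np.float64(20.5), np.float64(93.7)] offset [ 9.29 -0.05  0.03] dr [-0.002 -0.001 -0.001]
```

>>> {"api": "play_rows", "payload": {"series": [{"offset": [4, 0, 0], "dr": [0, 0, 0]}, {"offset": [6.5, 0, 0], "dr": [0, 0, 0]}, {"offset": [8, 0, 0], "dr": [0, 0, 0]}, {"offset": [8.6, 0, 0], "dr": [0, 0, 0]}, {"offset": [8.8, 0, 0], "dr": [0, 0, 0]}, {"offset": [8.95, 0, 0], "dr": [0, 0, 0]}, {"offset": [9.1, 0, 0], "dr": [0, 0, 0]}, {"offset": [9.1, 0, 0], "dr": [0, 0, 0]}]}}

```text
clock: 12.38
ee_pos: [566.4, -230.2, 23.0]
tcp_rot: [[0.0, -0.063, 0.998], [-0.0, 0.998, 0.063], [-1.0, -0.0, 0.0]]
ft_force: [-0.3, -0.1, -1.7]
opening: 0.361
```

>>> {"api": "play_rows", "payload": {"series": [{"offset": [0.1, 0, 0], "dr": [0, 0, 0]}, {"offset": [0.2, 0, 0], "dr": [0, 0, 0]}, {"offset": [0.25, 0, 0], "dr": [0, 0, 0]}, {"offset": [0.25, 0, 0], "dr": [0, 0, 0]}]}}

```text
clock: 12.88
ee_pos: [566.3, -230.1, 20.6]
tcp_rot: [[0.0, -0.063, 0.998], [0.0, 0.998, 0.063], [-1.0, -0.0, 0.0]]
ft_force: [-1.4, -0.4, 2.7]
opening: 0.361
```

Floor contact (Fz rose to 2.7 N). Releasing.

>>> {"api": "play_rows", "payload": {"series": [{"offset": [0, 0, 0], "dr": [0, 0, 0]}, {"offset": [0, 0, 0], "dr": [0, 0, 0]}, {"offset": [0, 0, 0], "dr": [0, 0, 0]}, {"offset": [-1.5, 0, 0], "dr": [0, 0, 0]}, {"offset": [-5, 0, 0], "dr": [0, 0, 0]}, {"offset": [-9, 0, 0], "dr": [0, 0, 0]}, {"offset": [-10, 0, 0], "dr": [0, 0, 0]}, {"offset": [-10, 0, 0], "dr": [0, 0, 0]}, {"offset": [-10, 0, 0], "dr": [0, 0, 0]}], "gripper": 110}}

```text
clock: 14.0
ee_pos: [565.6, -229.7, 119.0]
tcp_rot: [[-0.002, -0.063, 0.998], [0.001, 0.998, 0.063], [-1.0, 0.001, -0.002]]
ft_force: [0.0, -0.7, -0.7]
opening: 0.568
```

```bash
python3 p.py 364.5 -314 115 81
```

```text
t 14.0 [ 565.6 -229.7  119. ] phi 93.6 open 0.568 F [ 0.  -0.7 -0.7]
[np.float64(364.5), np.float64(-314.0), np.float64(115.0), np.float64(81.0)] offset [  0.43  -7.14 -20.6 ] dr [ 0.22  -0.002 -0.001]
```

>>> {"api": "play_rows", "payload": {"series": [{"offset": [0, -1.4, -4], "dr": [0.05, 0, 0]}, {"offset": [0, -3.4, -10], "dr": [0.12, 0, 0]}, {"offset": [0, -5.2, -15], "dr": [0.18, 0, 0]}, {"offset": [0, -6.4, -18.5], "dr": [0.22, 0, 0]}, {"offset": [0.2, -7.1, -20.4], "dr": [0.22, 0, 0]}, {"offset": [0.2, -7.1, -20.6], "dr": [0.22, 0, 0]}, {"offset": [0.2, -7.1, -20.6], "dr": [0.22, 0, 0]}, {"offset": [0.2, -7.1, -20.6], "dr": [0.22, 0, 0]}], "gripper": 90}}

```text
clock: 15.0
ee_pos: [365.9, -313.6, 118.0]
tcp_rot: [[-0.0, 0.155, 0.988], [0.0, 0.988, -0.155], [-1.0, 0.0, -0.0]]
ft_force: [0.2, -0.4, 0.1]
opening: 0.645
```

```bash
python3 p.py 364.5 -314 17 81; python3 - <<'E'
from h import *
d=get_image('scene')
save('s4.png',cv2.resize(d['frame'][70:200,160:310],None,fx=5,fy=4.5,interpolation=cv2.INTER_CUBIC))
E
```

```text
t 15.0 [ 365.9 -313.6  118. ] phi 81.1 open 0.645 F [ 0.2 -0.4  0.1]
[np.float64(364.5), np.float64(-314.0), np.float64(17.0), np.float64(81.0)] offset [10.1  -0.07 -0.13] dr [ 0.001 -0.    -0.   ]
```

View pics/s4.png

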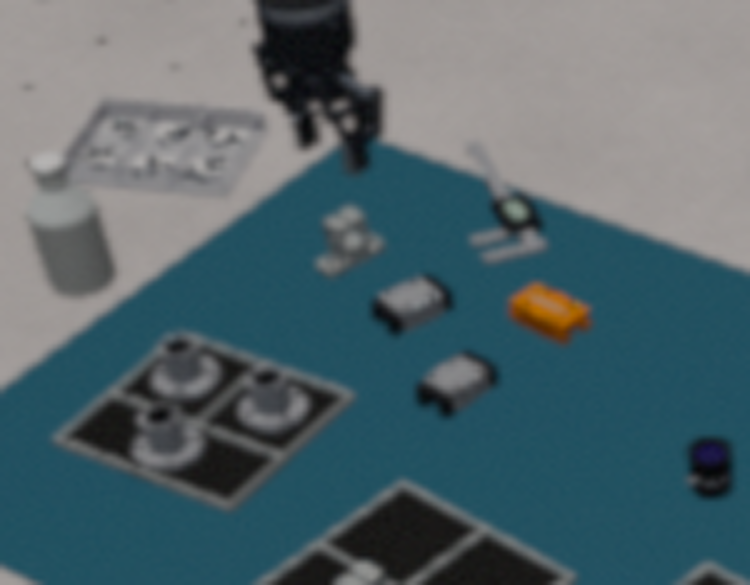

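>>> {"api": "play_rows", "payload": {"series": [{"offset": [4, -0.1, -0.1], "dr": [0, 0, 0]}, {"offset": [7, -0.1, -0.1], "dr": [0, 0, 0]}, {"offset": [9, -0.1, -0.1], "dr": [0, 0, 0]}, {"offset": [9.9, -0.1, -0.1], "dr": [0, 0, 0]}, {"offset": [10.2, -0.1, -0.1], "dr": [0, 0, 0]}, {"offset": [10.2, -0.1, -0.1], "dr": [0, 0, 0]}]}}

```text
clock: 15.8
ee_pos: [364.4, -315.0, 16.7]
tcp_rot: [[0.001, 0.156, 0.988], [-0.001, 0.988, -0.156], [-1.0, -0.0, 0.001]]
ft_force: [-0.4, 0.2, 0.4]
opening: 0.644
```

>>> {"api": "play_rows", "payload": {"series": [{"offset": [0, 0, 0], "dr": [0, 0, 0]}, {"offset": [0, 0, 0], "dr": [0, 0, 0]}, {"offset": [0, 0, 0], "dr": [0, 0, 0]}, {"offset": [0, 0, 0], "dr": [0, 0, 0]}, {"offset": [0, 0, 0], "dr": [0, 0, 0]}, {"offset": [0, 0, 0], "dr": [0, 0, 0]}, {"offset": [0, 0, 0], "dr": [0, 0, 0]}], "gripper": 255}}

```text
clock: 16.68
ee_pos: [364.3, -315.2, 16.9]
tcp_rot: [[0.001, 0.156, 0.988], [-0.001, 0.988, -0.156], [-1.0, -0.001, 0.001]]
ft_force: [-0.6, 1.2, 5.8]
opening: 0.231
```

```bash
python3 p.py 634.4 -42.2 118 83.8; python3 - <<'E'
from h import *
d=get_image('scene')
save('s5.png',cv2.resize(d['frame'][70:200,160:310],None,fx=5,fy=4.5,interpolation=cv2.INTER_CUBIC))
E
```

```text
t 16.68 [ 364.3 -315.2   16.9] phi 81.0 open 0.231 F [-0.6  1.2  5.8]
[np.float64(634.4), np.float64(-42.2), np.float64(118.0), np.float64(83.8)] offset [-10.11  31.18  22.42] dr [-0.049  0.001  0.001]
```

View pics/s5.png

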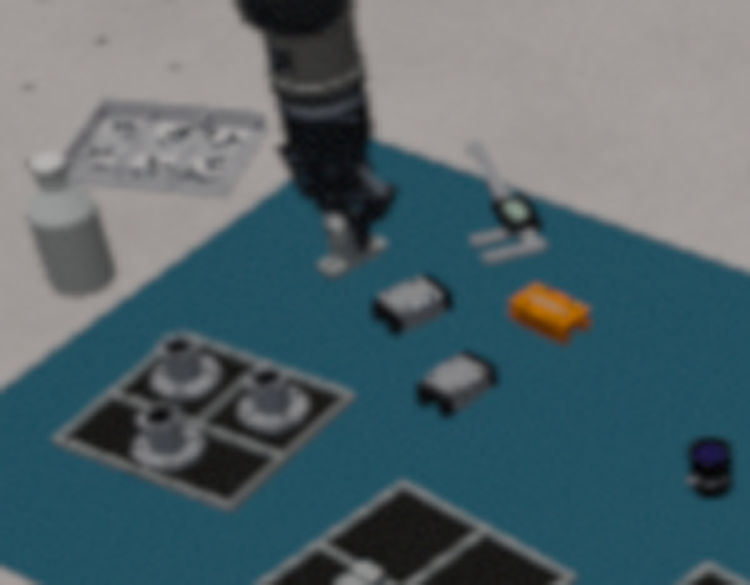

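The support is gripped upright, with the opening at about 20 mm. Carrying it.

>>> {"api": "play_rows", "payload": {"series": [{"offset": [-2, 0, 0], "dr": [0, 0, 0]}, {"offset": [-6, 0, 0], "dr": [0, 0, 0]}, {"offset": [-10, 1.5, 1.1], "dr": [0, 0, 0]}, {"offset": [-10.1, 6, 4.3], "dr": [0, 0, 0]}, {"offset": [-10.1, 10, 7.2], "dr": [-0.02, 0, 0]}, {"offset": [-10.1, 14, 10], "dr": [-0.03, 0, 0]}, {"offset": [-10.1, 18, 13], "dr": [-0.04, 0, 0]}, {"offset": [-10.1, 22, 15.9], "dr": [-0.05, 0, 0]}, {"offset": [-10.1, 26, 18.7], "dr": [-0.05, 0, 0]}, {"offset": [-10.1, 28, 20.2], "dr": [-0.05, 0, 0]}]}}

```text
clock: 17.98
ee_pos: [608.3, -67.6, 116.7]
tcp_rot: [[-0.0, 0.105, 0.995], [0.001, 0.995, -0.105], [-1.0, 0.0, -0.001]]
ft_force: [-1.0, 0.3, -1.2]
opening: 0.223
```

>>> {"api": "play_rows", "payload": {"series": [{"offset": [0, 2, 1.4], "dr": [0, 0, 0]}, {"offset": [0, 3, 2.2], "dr": [0, 0, 0]}, {"offset": [0, 3, 2.2], "dr": [0, 0, 0]}, {"offset": [0, 3, 2.2], "dr": [0, 0, 0]}]}}

```text
clock: 18.48
ee_pos: [631.8, -43.0, 117.1]
tcp_rot: [[-0.001, 0.107, 0.994], [-0.0, 0.994, -0.107], [-1.0, -0.0, -0.001]]
ft_force: [-0.4, -0.6, -2.1]
opening: 0.23
```

```bash
python3 p.py 634.4 -42.2 20 83.8
```

```text
t 18.48 [631.8 -43.  117.1] phi 83.8 open 0.23 F [-0.4 -0.6 -2.1]
[np.float64(634.4), np.float64(-42.2), np.float64(20.0), np.float64(83.8)] offset [9.71 0.11 0.26] dr [ 0.001 -0.001  0.   ]
```

>>> {"api": "play_rows", "payload": {"series": [{"offset": [4, 0.1, 0.2], "dr": [0, 0, 0]}, {"offset": [6.5, 0.1, 0.2], "dr": [0, 0, 0]}, {"offset": [8.2, 0.1, 0.2], "dr": [0, 0, 0]}, {"offset": [9, 0.1, 0.2], "dr": [0, 0, 0]}, {"offset": [9.3, 0.1, 0.2], "dr": [0, 0, 0]}, {"offset": [9.4, 0.1, 0.2], "dr": [0, 0, 0]}, {"offset": [9.5, 0.1, 0.2], "dr": [0, 0, 0]}, {"offset": [9.5, 0.1, 0.2], "dr": [0, 0, 0]}]}}

```text
clock: 19.48
ee_pos: [634.7, -41.5, 22.7]
tcp_rot: [[0.001, 0.106, 0.994], [-0.0, 0.994, -0.106], [-1.0, 0.0, 0.001]]
ft_force: [-1.1, 0.4, -1.1]
opening: 0.225
```

>>> {"api": "play_rows", "payload": {"series": [{"offset": [0.1, 0, 0], "dr": [0, 0, 0]}, {"offset": [0.2, 0, 0], "dr": [0, 0, 0]}, {"offset": [0.28, 0, 0], "dr": [0, 0, 0]}, {"offset": [0.28, 0, 0], "dr": [0, 0, 0]}]}}

```text
clock: 19.98
ee_pos: [634.5, -41.5, 20.0]
tcp_rot: [[0.0, 0.107, 0.994], [0.0, 0.994, -0.107], [-1.0, 0.0, 0.0]]
ft_force: [-2.5, 0.2, 4.0]
opening: 0.227
```

>>> {"api": "play_rows", "payload": {"series": [{"offset": [0, 0, 0], "dr": [0, 0, 0]}, {"offset": [0, 0, 0], "dr": [0, 0, 0]}, {"offset": [0, 0, 0], "dr": [0, 0, 0]}, {"offset": [-1.5, 0, 0], "dr": [0, 0, 0]}, {"offset": [-5, 0, 0], "dr": [0, 0, 0]}, {"offset": [-9, 0, 0], "dr": [0, 0, 0]}, {"offset": [-10, 0, 0], "dr": [0, 0, 0]}, {"offset": [-10, 0, 0], "dr": [0, 0, 0]}, {"offset": [-10, 0, 0], "dr": [0, 0, 0]}], "gripper": 140}}

```text
clock: 21.1
ee_pos: [633.7, -41.4, 118.2]
tcp_rot: [[-0.002, 0.107, 0.994], [0.001, 0.994, -0.107], [-1.0, 0.0, -0.002]]
ft_force: [-0.4, -0.2, -0.7]
opening: 0.452
```

```bash
python3 p.py 399 -220 118 76; python3 - <<'E'
from h import *
d=get_image('scene')
save('s6.png',cv2.resize(d['frame'][70:240,180:380],None,fx=4,fy=3.5,interpolation=cv2.INTER_CUBIC))
E
```

```text
t 21.1 [633.7 -41.4 118.2] phi 83.9 open 0.452 F [-0.4 -0.2 -0.7]
[np.float64(399.0), np.float64(-220.0), np.float64(118.0), np.float64(76.0)] offset [  0.06 -20.26 -21.43] dr [ 0.138 -0.002 -0.   ]
```

View pics/s6.png

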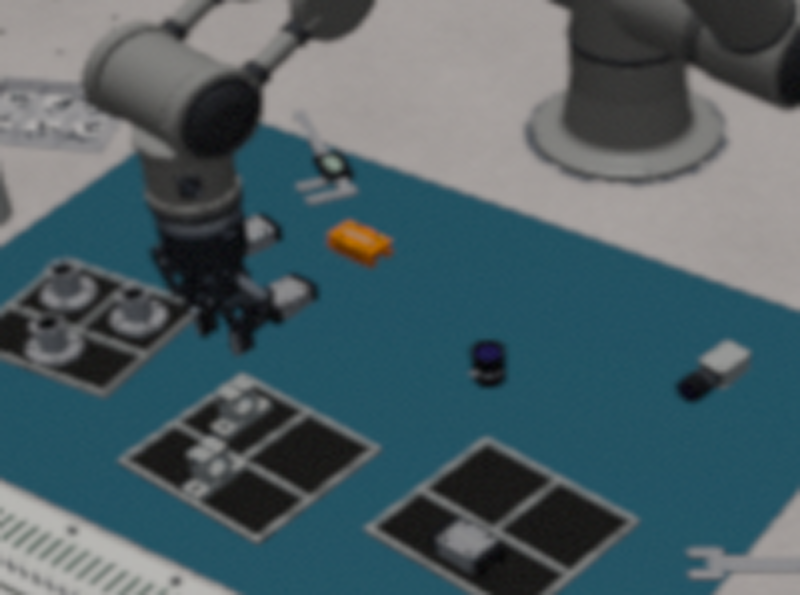

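The support stands in its bay. Next is carriage B at (399,-220), the grey steel one. The orange block stays untouched.

>>> {"api": "play_rows", "payload": {"series": [{"offset": [0, -3, -3.2], "dr": [0.03, 0, 0]}, {"offset": [0, -7, -7.4], "dr": [0.06, 0, 0]}, {"offset": [0, -11, -11.6], "dr": [0.09, 0, 0]}, {"offset": [0, -15, -15.9], "dr": [0.12, 0, 0]}, {"offset": [0, -18, -19], "dr": [0.138, 0, 0]}, {"offset": [0, -19.8, -21], "dr": [0.138, 0, 0]}, {"offset": [0, -20.3, -21.4], "dr": [0.138, 0, 0]}, {"offset": [0, -20.3, -21.4], "dr": [0.138, 0, 0]}, {"offset": [0, -20.3, -21.4], "dr": [0.138, 0, 0]}], "gripper": 70}}

```text
clock: 22.28
ee_pos: [400.7, -220.0, 119.2]
tcp_rot: [[-0.0, 0.241, 0.97], [0.0, 0.97, -0.241], [-1.0, 0.0, -0.0]]
ft_force: [0.6, 0.8, -0.1]
opening: 0.727
```

```bash
python3 p.py 399 -220 5 76; python3 - <<'E'
from h import *
d=get_image('scene')
save('s7.png',cv2.resize(d['frame'][70:200,160:310],None,fx=5,fy=4.5,interpolation=cv2.INTER_CUBIC))
E
```

```text
t 22.27 [ 400.7 -220.   119.2] phi 76.0 open 0.727 F [ 0.6  0.8 -0.1]
[np.float64(399.0), np.float64(-220.0), np.float64(5.0), np.float64(76.0)] offset [11.42 -0.04 -0.17] dr [ 0. -0. -0.]
```

View pics/s7.png

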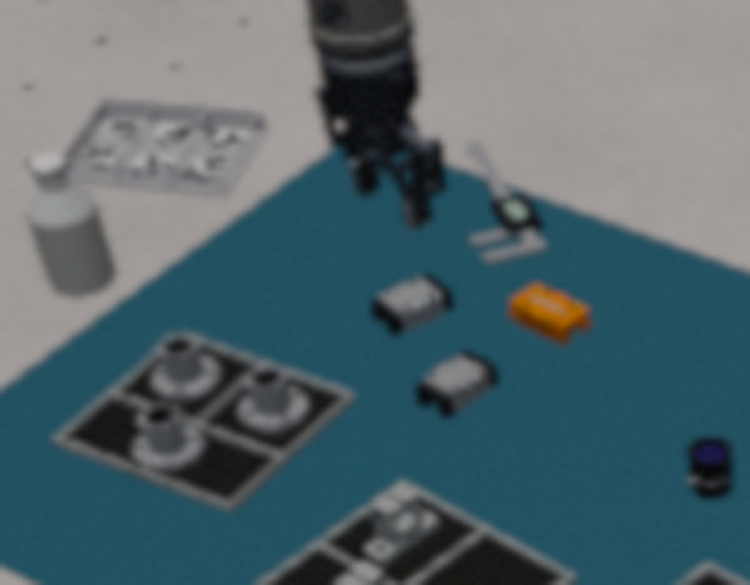

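>>> {"api": "play_rows", "payload": {"series": [{"offset": [4, 0, -0.1], "dr": [0, 0, 0]}, {"offset": [7.5, 0, -0.1], "dr": [0, 0, 0]}, {"offset": [9.8, 0, -0.1], "dr": [0, 0, 0]}, {"offset": [10.8, 0, -0.1], "dr": [0, 0, 0]}, {"offset": [11.2, 0, -0.1], "dr": [0, 0, 0]}, {"offset": [11.4, 0, -0.1], "dr": [0, 0, 0]}, {"offset": [11.4, 0, -0.1], "dr": [0, 0, 0]}]}}

```text
clock: 23.2
ee_pos: [399.4, -220.6, 6.0]
tcp_rot: [[0.001, 0.242, 0.97], [-0.001, 0.97, -0.242], [-1.0, -0.0, 0.001]]
ft_force: [-0.0, -0.8, 0.3]
opening: 0.728
```

>>> {"api": "play_rows", "payload": {"series": [{"offset": [0, 0, 0], "dr": [0, 0, 0]}, {"offset": [0, 0, 0], "dr": [0, 0, 0]}, {"offset": [0, 0, 0], "dr": [0, 0, 0]}, {"offset": [0, 0, 0], "dr": [0, 0, 0]}, {"offset": [0, 0, 0], "dr": [0, 0, 0]}, {"offset": [0, 0, 0], "dr": [0, 0, 0]}], "gripper": 255, "squeeze": 50}}

```text
clock: 23.95
ee_pos: [399.4, -220.6, 6.2]
tcp_rot: [[0.001, 0.243, 0.97], [-0.001, 0.97, -0.243], [-1.0, -0.0, 0.001]]
ft_force: [-1.2, 0.1, 6.4]
opening: 0.388
```

```bash
python3 p.py 601.3 297.7 118 83.1 590.7 210.3 118 83.1; python3 - <<'E'
from h import *
d=get_image('scene')
save('s8.png',cv2.resize(d['frame'][70:200,160:310],None,fx=5,fy=4.5,interpolation=cv2.INTER_CUBIC))
E
```

```text
t 23.95 [ 399.4 -220.6    6.2] phi 76.0 open 0.388 F [-1.2  0.1  6.4]
[np.float64(601.3), np.float64(297.7), np.float64(118.0), np.float64(83.1)] offset [-11.19  55.17   7.03] dr [-0.125  0.001  0.   ]
[np.float64(590.7), np.float64(210.3), np.float64(118.0), np.float64(83.1)] offset [-11.19  46.44   8.12] dr [-0.125  0.001  0.   ]
```

View pics/s8.png

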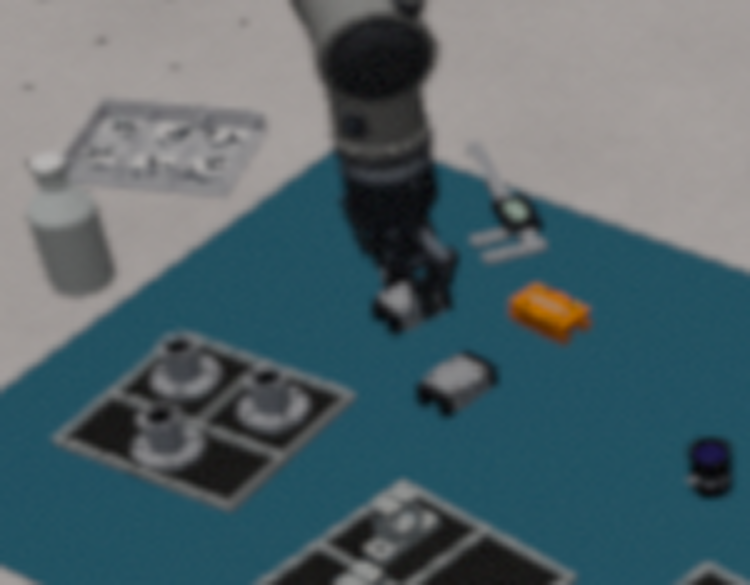

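The carriage is gripped across its width, with the opening at 33 mm. Carrying it to the +y bay.

>>> {"api": "play_rows", "payload": {"series": [{"offset": [-2, 0, 0], "dr": [0, 0, 0]}, {"offset": [-6, 0, 0], "dr": [0, 0, 0]}, {"offset": [-10.5, 1.5, 0.2], "dr": [0, 0, 0]}, {"offset": [-11.2, 6, 0.8], "dr": [-0.02, 0, 0]}, {"offset": [-11.2, 11, 1.4], "dr": [-0.04, 0, 0]}, {"offset": [-11.2, 16, 2], "dr": [-0.06, 0, 0]}, {"offset": [-11.2, 21, 2.7], "dr": [-0.08, 0, 0]}, {"offset": [-11.2, 26, 3.3], "dr": [-0.1, 0, 0]}, {"offset": [-11.2, 31, 3.9], "dr": [-0.12, 0, 0]}, {"offset": [-11.2, 36, 4.6], "dr": [-0.125, 0, 0]}]}}

```text
clock: 25.25
ee_pos: [531.0, 119.4, 117.4]
tcp_rot: [[-0.001, 0.119, 0.993], [-0.0, 0.993, -0.119], [-1.0, -0.0, -0.0]]
ft_force: [1.6, -0.4, -2.2]
opening: 0.385
```

>>> {"api": "play_rows", "payload": {"series": [{"offset": [0, 5, 0.2], "dr": [0, 0, 0]}, {"offset": [0, 10, 0.2], "dr": [0, 0, 0]}, {"offset": [0, 14, 0.2], "dr": [0, 0, 0]}, {"offset": [0, 17, 0.2], "dr": [0, 0, 0]}, {"offset": [0, 18.4, 0.2], "dr": [0, 0, 0]}, {"offset": [0, 18.8, 0.2], "dr": [0, 0, 0]}, {"offset": [0, 18.8, 0.2], "dr": [0, 0, 0]}, {"offset": [0, 18.8, 0.2], "dr": [0, 0, 0]}]}}

```text
clock: 26.25
ee_pos: [555.5, 303.1, 117.6]
tcp_rot: [[-0.0, 0.121, 0.993], [-0.0, 0.993, -0.121], [-1.0, -0.0, -0.0]]
ft_force: [-0.1, 0.5, -2.3]
opening: 0.386
```

```bash
python3 p.py 601.3 297.7 9.2 83.1
```

```text
t 26.25 [555.5 303.1 117.6] phi 83.1 open 0.386 F [-0.1  0.5 -2.3]
[np.float64(601.3), np.float64(297.7), np.float64(9.2), np.float64(83.1)] offset [10.84  0.02  4.61] dr [-0.001 -0.     0.   ]
```

>>> {"api": "play_rows", "payload": {"series": [{"offset": [0, 0, 2.5], "dr": [0, 0, 0]}, {"offset": [0, 0, 4.2], "dr": [0, 0, 0]}, {"offset": [2.5, 0, 4.6], "dr": [0, 0, 0]}, {"offset": [6, 0, 4.6], "dr": [0, 0, 0]}, {"offset": [8.4, 0, 4.6], "dr": [0, 0, 0]}, {"offset": [9.8, 0, 4.6], "dr": [0, 0, 0]}, {"offset": [10.3, 0, 4.6], "dr": [0, 0, 0]}, {"offset": [10.5, 0, 4.6], "dr": [0, 0, 0]}, {"offset": [10.6, 0, 4.6], "dr": [0, 0, 0]}, {"offset": [10.6, 0, 4.6], "dr": [0, 0, 0]}]}}

```text
clock: 27.5
ee_pos: [601.4, 298.9, 12.2]
tcp_rot: [[0.001, 0.119, 0.993], [0.0, 0.993, -0.119], [-1.0, 0.001, 0.001]]
ft_force: [0.0, -0.9, -2.5]
opening: 0.386
```

>>> {"api": "play_rows", "payload": {"series": [{"offset": [0.1, 0, 0], "dr": [0, 0, 0]}, {"offset": [0.2, 0, 0], "dr": [0, 0, 0]}, {"offset": [0.3, 0, 0], "dr": [0, 0, 0]}, {"offset": [0.3, 0, 0], "dr": [0, 0, 0]}]}}

```text
clock: 28.0
ee_pos: [601.1, 298.7, 9.3]
tcp_rot: [[0.0, 0.119, 0.993], [0.0, 0.993, -0.119], [-1.0, 0.0, 0.0]]
ft_force: [-3.5, -1.2, 5.0]
opening: 0.387
```

>>> {"api": "play_rows", "payload": {"series": [{"offset": [0, 0, 0], "dr": [0, 0, 0]}, {"offset": [0, 0, 0], "dr": [0, 0, 0]}, {"offset": [0, 0, 0], "dr": [0, 0, 0]}, {"offset": [-1.5, 0, 0], "dr": [0, 0, 0]}, {"offset": [-5, 0, 0], "dr": [0, 0, 0]}, {"offset": [-9, 0, 0], "dr": [0, 0, 0]}, {"offset": [-11, 0, 0], "dr": [0, 0, 0]}, {"offset": [-11, 0, 0], "dr": [0, 0, 0]}, {"offset": [-11, 0, 0], "dr": [0, 0, 0]}], "gripper": 125}}

```text
clock: 29.12
ee_pos: [600.6, 298.5, 117.8]
tcp_rot: [[-0.001, 0.12, 0.993], [-0.0, 0.993, -0.12], [-1.0, -0.001, -0.001]]
ft_force: [-0.3, 0.0, 0.7]
opening: 0.508
```

```bash
python3 p.py 467 -119.7 118 83.1;  python3 - <<'E'
from h import *
d=get_image('scene')
save('s9.png',cv2.resize(d['frame'][110:260,200:380],None,fx=4,fy=4,interpolation=cv2.INTER_CUBIC))
E
```

```text
t 29.12 [600.6 298.5 117.8] phi 83.1 open 0.508 F [-0.3  0.   0.7]
[np.float64(467.0), np.float64(-119.7), np.float64(118.0), np.float64(83.1)] offset [ 1.000e-02 -4.312e+01 -8.260e+00] dr [ 0.001 -0.001  0.001]
```

View pics/s9.png

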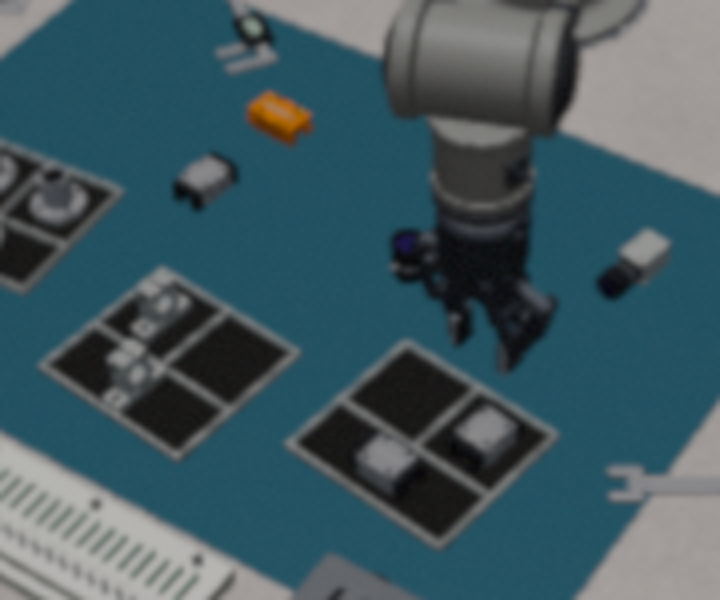

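The carriage lies flat in its bay at crop (487,440). Fetching the last one, the grey carriage at crop (205,178).

>>> {"api": "play_rows", "payload": {"series": [{"offset": [0, -5, -1], "dr": [0, 0, 0]}, {"offset": [0, -11, -2.1], "dr": [0, 0, 0]}, {"offset": [0, -17, -3.3], "dr": [0, 0, 0]}, {"offset": [0, -23, -4.4], "dr": [0, 0, 0]}, {"offset": [0, -29, -5.6], "dr": [0, 0, 0]}, {"offset": [0, -35, -6.7], "dr": [0, 0, 0]}, {"offset": [0, -40, -7.7], "dr": [0, 0, 0]}, {"offset": [0, -43, -8.3], "dr": [0, 0, 0]}, {"offset": [0, -43.1, -8.3], "dr": [0, 0, 0]}, {"offset": [0, -43.1, -8.3], "dr": [0, 0, 0]}], "gripper": 70}}

```text
clock: 30.42
ee_pos: [467.0, -118.7, 117.9]
tcp_rot: [[-0.001, 0.12, 0.993], [0.001, 0.993, -0.12], [-1.0, 0.001, -0.001]]
ft_force: [0.6, 0.3, -0.2]
opening: 0.726
```

>>> {"api": "play_rows", "payload": {"series": [{"offset": [0, 0, 0], "dr": [0, 0, 0]}, {"offset": [0, 0, 0], "dr": [0, 0, 0]}]}}

```text
clock: 30.68
ee_pos: [467.4, -118.4, 118.4]
tcp_rot: [[-0.0, 0.118, 0.993], [0.0, 0.993, -0.118], [-1.0, 0.0, -0.0]]
ft_force: [0.0, -0.0, -0.6]
opening: 0.724
```

```bash
python3 p.py 467 -119.7 5.5 83.1
```

```text
t 30.68 [ 467.4 -118.4  118.4] phi 83.2 open 0.724 F [ 0.  -0.  -0.6]
[np.float64(467.0), np.float64(-119.7), np.float64(5.5), np.float64(83.1)] offset [11.29 -0.14 -0.02] dr [ 0.002 -0.    -0.   ]
```

>>> {"api": "play_rows", "payload": {"series": [{"offset": [4, -0.1, 0], "dr": [0, 0, 0]}, {"offset": [7.5, -0.1, 0], "dr": [0, 0, 0]}, {"offset": [9.8, -0.1, 0], "dr": [0, 0, 0]}, {"offset": [10.8, -0.1, 0], "dr": [0, 0, 0]}, {"offset": [11.1, -0.1, 0], "dr": [0, 0, 0]}, {"offset": [11.3, -0.1, 0], "dr": [0, 0, 0]}, {"offset": [11.3, -0.1, 0], "dr": [0, 0, 0]}]}}

```text
clock: 31.55
ee_pos: [467.5, -120.4, 6.1]
tcp_rot: [[0.001, 0.119, 0.993], [-0.0, 0.993, -0.119], [-1.0, -0.0, 0.001]]
ft_force: [0.1, 0.7, 0.4]
opening: 0.724
```

>>> {"api": "play_rows", "payload": {"series": [{"offset": [0, 0, 0], "dr": [0, 0, 0]}, {"offset": [0, 0, 0], "dr": [0, 0, 0]}, {"offset": [0, 0, 0], "dr": [0, 0, 0]}, {"offset": [0, 0, 0], "dr": [0, 0, 0]}, {"offset": [0, 0, 0], "dr": [0, 0, 0]}, {"offset": [0, 0, 0], "dr": [0, 0, 0]}], "gripper": 255}}

```text
clock: 32.3
ee_pos: [467.4, -120.4, 6.2]
tcp_rot: [[0.001, 0.12, 0.993], [-0.0, 0.993, -0.12], [-1.0, -0.0, 0.001]]
ft_force: [-2.1, 1.0, 4.9]
opening: 0.385
```

```bash
python3 p.py 590.7 210.3 118 83.1
```

```text
t 32.3 [ 467.4 -120.4    6.2] phi 83.1 open 0.385 F [-2.1  1.   4.9]
[np.float64(590.7), np.float64(210.3), np.float64(118.0), np.float64(83.1)] offset [-11.18  34.31   8.3 ] dr [0.001 0.001 0.   ]
```

>>> {"api": "play_rows", "payload": {"series": [{"offset": [-2, 0, 0], "dr": [0, 0, 0]}, {"offset": [-6, 0, 0], "dr": [0, 0, 0]}, {"offset": [-10.5, 1.5, 0.4], "dr": [0, 0, 0]}, {"offset": [-11.2, 6, 1.5], "dr": [0, 0, 0]}, {"offset": [-11.2, 11, 2.7], "dr": [0, 0, 0]}, {"offset": [-11.2, 16, 3.9], "dr": [0, 0, 0]}, {"offset": [-11.2, 21, 5.1], "dr": [0, 0, 0]}, {"offset": [-11.2, 26, 6.3], "dr": [0, 0, 0]}, {"offset": [-11.2, 30, 7.3], "dr": [0, 0, 0]}, {"offset": [-11.2, 32, 7.8], "dr": [0, 0, 0]}]}}

```text
clock: 33.55
ee_pos: [582.7, 190.3, 116.9]
tcp_rot: [[-0.001, 0.118, 0.993], [0.0, 0.993, -0.118], [-1.0, 0.0, -0.001]]
ft_force: [0.8, -0.2, -2.8]
opening: 0.385
```

>>> {"api": "play_rows", "payload": {"series": [{"offset": [0, 1.5, 0.4], "dr": [0, 0, 0]}, {"offset": [0, 2.3, 0.5], "dr": [0, 0, 0]}, {"offset": [0, 2.3, 0.5], "dr": [0, 0, 0]}, {"offset": [0, 2.3, 0.5], "dr": [0, 0, 0]}, {"offset": [0, 2.3, 0.5], "dr": [0, 0, 0]}]}}

```text
clock: 34.17
ee_pos: [590.4, 209.7, 117.6]
tcp_rot: [[-0.0, 0.12, 0.993], [-0.0, 0.993, -0.12], [-1.0, -0.0, -0.0]]
ft_force: [1.0, -0.1, -2.9]
opening: 0.385
```

```bash
python3 p.py 590.7 210.3 9.3 83.1
```

```text
t 34.17 [590.4 209.7 117.6] phi 83.1 open 0.385 F [ 1.  -0.1 -2.9]
[np.float64(590.7), np.float64(210.3), np.float64(9.3), np.float64(83.1)] offset [10.83  0.07  0.02] dr [-0. -0.  0.]
```

>>> {"api": "play_rows", "payload": {"series": [{"offset": [3, 0, 0], "dr": [0, 0, 0]}, {"offset": [6.5, 0, 0], "dr": [0, 0, 0]}, {"offset": [8.6, 0, 0], "dr": [0, 0, 0]}, {"offset": [9.8, 0, 0], "dr": [0, 0, 0]}, {"offset": [10.3, 0, 0], "dr": [0, 0, 0]}, {"offset": [10.5, 0, 0], "dr": [0, 0, 0]}, {"offset": [10.6, 0, 0], "dr": [0, 0, 0]}, {"offset": [10.6, 0, 0], "dr": [0, 0, 0]}]}}

```text
clock: 35.17
ee_pos: [590.8, 210.4, 12.1]
tcp_rot: [[0.001, 0.119, 0.993], [0.0, 0.993, -0.119], [-1.0, 0.0, 0.001]]
ft_force: [-0.6, 0.1, -1.7]
opening: 0.387
```

>>> {"api": "play_rows", "payload": {"series": [{"offset": [0.1, 0, 0], "dr": [0, 0, 0]}, {"offset": [0.2, 0, 0], "dr": [0, 0, 0]}, {"offset": [0.28, 0, 0], "dr": [0, 0, 0]}, {"offset": [0.28, 0, 0], "dr": [0, 0, 0]}]}}

```text
clock: 35.67
ee_pos: [590.5, 210.4, 9.2]
tcp_rot: [[0.0, 0.119, 0.993], [0.0, 0.993, -0.119], [-1.0, 0.0, 0.0]]
ft_force: [-3.1, -0.9, 3.7]
opening: 0.388
```

Contact. I'll release, rise, then back off so both cameras can see.

>>> {"api": "play_rows", "payload": {"series": [{"offset": [0, 0, 0], "dr": [0, 0, 0]}, {"offset": [0, 0, 0], "dr": [0, 0, 0]}, {"offset": [0, 0, 0], "dr": [0, 0, 0]}, {"offset": [-1.5, 0, 0], "dr": [0, 0, 0]}, {"offset": [-5, 0, 0], "dr": [0, 0, 0]}, {"offset": [-10, 0, 0], "dr": [0, 0, 0]}, {"offset": [-16, 0, 0], "dr": [0, 0, 0]}, {"offset": [-20, 0, 0], "dr": [0, 0, 0]}, {"offset": [-20, 0, 0], "dr": [0, 0, 0]}], "gripper": 125}}

```text
clock: 36.8
ee_pos: [592.2, 210.8, 214.2]
tcp_rot: [[0.009, 0.119, 0.993], [0.002, 0.993, -0.119], [-1.0, 0.003, 0.009]]
ft_force: [0.2, -0.0, -1.3]
opening: 0.51
```

```bash
python3 p.py 220 470 215 66
```

```text
t 36.8 [592.2 210.8 214.2] phi 83.1 open 0.51 F [ 0.2 -0.  -1.3]
[np.float64(220.0), np.float64(470.0), np.float64(215.0), np.float64(66.0)] offset [ -0.36  21.29 -40.05] dr [ 0.299  0.008 -0.005]
```

>>> {"api": "play_rows", "payload": {"series": [{"offset": [0, 2.6, -5], "dr": [0.03, 0, 0]}, {"offset": [0, 5.3, -10], "dr": [0.07, 0, 0]}, {"offset": [0, 8, -15], "dr": [0.11, 0, 0]}, {"offset": [0, 10.6, -20], "dr": [0.15, 0, 0]}, {"offset": [0, 13.3, -25], "dr": [0.19, 0, 0]}, {"offset": [0, 16, -30], "dr": [0.23, 0, 0]}, {"offset": [0, 18.6, -35], "dr": [0.27, 0, 0]}, {"offset": [0, 20.7, -39], "dr": [0.3, 0, 0]}, {"offset": [0, 21.3, -40], "dr": [0.3, 0, 0]}, {"offset": [0, 21.3, -40], "dr": [0.3, 0, 0]}]}}

```text
clock: 38.05
ee_pos: [218.4, 469.5, 208.4]
tcp_rot: [[-0.0, 0.406, 0.914], [-0.001, 0.914, -0.406], [-1.0, -0.001, 0.0]]
ft_force: [0.6, -0.5, 1.2]
opening: 0.507
```

```bash
python3 - <<'E'
from h import *
d=get_image('top'); np.save('top1.npy',d,allow_pickle=True)
save('t2.png',cv2.resize(d['frame'][115:285,255:525],None,fx=2.9,fy=2.9,interpolation=cv2.INTER_CUBIC))
P=cloud(d)
m=(P[:,:,2]>12)&(P[:,:,0]>150); m[:115]=0;m[290:]=0;m[:,:260]=0;m[:,512:]=0
n,l,st,c=cv2.connectedComponentsWithStats(m.astype(np.uint8))
T={'c':(596,254,-6.9),'b':(569.1,-274.2,3.7),'s':(639.2,1.5,-6.2)}
for i in range(1,n):
    if st[i,4]<15: continue
    q=P[l==i]; (a,b),sz,_=cv2.minAreaRect(q[:,:2].astype(np.float32)); o=''
    for k,(x,y,f) in T.items():
        f=np.radians(f); lx=(a-x)*np.cos(f)+(b-y)*np.sin(f); ly=-(a-x)*np.sin(f)+(b-y)*np.cos(f)
        if abs(lx)<50 and abs(ly)<95: o=f'{k} local {lx:.0f} {ly:.0f}'
    print(c[i].round(),round(a),round(b),np.round(sz),'z90',np.percentile(q[:,2],[50,90]).round(1),o)
s=get_image('scene'); save('s10.png',cv2.resize(s['frame'][80:260,140:400],None,fx=3,fy=3,interpolation=cv2.INTER_CUBIC))
E
```

```text
[373. 131.] 720 -7 [28. 63.] z90 [49.8 56.7] 
[458. 144.] 646 -265 [49. 46.] z90 [28.2 47.2] 
[296. 155.] 673 244 [59. 35.] z90 [25.8 30.1] 
[388. 156.] 635 -40 [20. 59.] z90 [48.  56.4] s local 0 -42
[479. 166.] 569 -316 [48. 39.] z90 [29.  45.4] b local -3 -41
[451. 170.] 566 -229 [48. 34.] z90 [34.9 45.9] b local 0 46
[280. 179.] 601 300 [36. 63.] z90 [26.1 30.5] c local -0 46
[309. 180.] 589 211 [31. 62.] z90 [26.  30.5] c local -1 -43
[344. 217.] 457 122 [33. 33.] z90 [41.2 46.1] 
[425. 244.] 351 -112 [60. 35.] z90 [23.3 27.4] 
[287. 262.] 347 307 [29. 83.] z90 [27.7 32. ] 
[470. 275.] 243 -230 [48. 33.] z90 [14.6 17.4] 
[261. 283.] 294 387 [ 9. 24.] z90 [21.9 26.8]
```

View pics/t2.png

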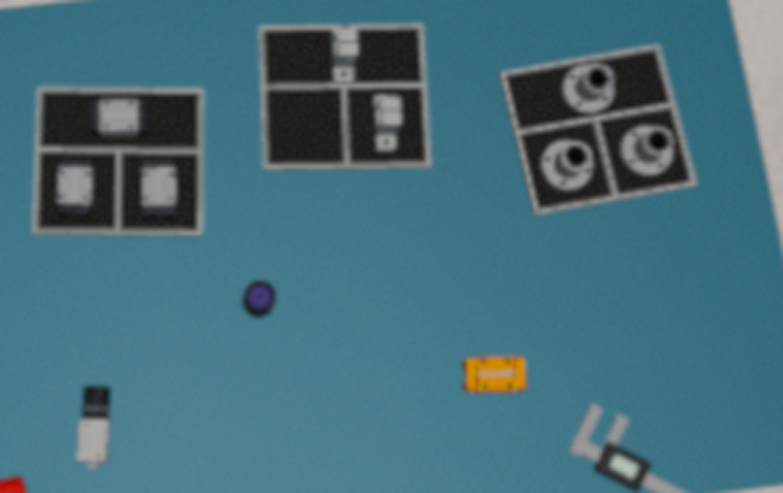

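View pics/s10.png

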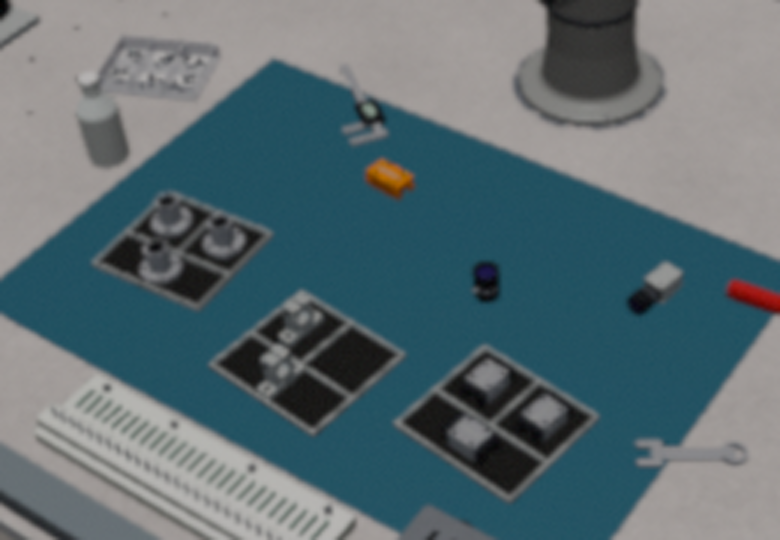

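Both views show all five parts in the right bays and upright, each within about 3 mm of its bay's centre. The camera and lens read as they did at the start. Handing in.

```bash
python3 -c "
from h import *
print(r.state()['clock'],job_done())"
```

```text
the job is handed in; nothing more can be done
38.15 None
```

All five parts are in their trays, one to a bay: two carriages, two bushings and the support. I lowered each one until the force reading showed floor contact before opening the fingers. I handed the job in at 38 s of the 115 s allowed.

- **Placement:** In the last top-view check each part was within about 3 mm of its bay's centre along both tray axes. Both camera views show the parts upright or flat like their samples.
- **Left alone:** The camera and the lens read within about 1 mm of where they started. The orange block and the green tray were not touched.
- **Not confirmed by the cameras:** The depth readings are noisy, with z readings 3–5 mm high on every part, the fixed samples included. They could not confirm seating to 2 mm, so that rests on the force contact and the gripper height at release.
- **One slip:** On the first carriage's transfer I wrote a sideways offset about 46 mm short. I corrected it in the air before lowering.

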